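Plug the comb busbar into the row of breakers

TASK

Take the six-tooth comb busbar out of its wooden holder block and plug it into the row of six breakers on the practice board: lower it so that each tooth enters its own breaker's slot, then press it fully home, level and with its grey spine down flat on the tops of the breakers, and let go. The row has play along its rail, so feel for the slots, and press gently and steadily: the housings crack if they are forced. Leave everything else on the bench where it is.

Things in the scene. Friction and masses are not known exactly. Their poses are not given: they have to be found in the camera images.
- comb_mid (a point): centre of the six-tooth comb busbar's grey plastic spine, which is 10 mm thick (x), 106 mm long (y) and 36 mm high (z, up); 18 mm above the spine's underside. Both ways round are equal. 0.13 kg, about. It starts upright in the holder. Grip it across its thickness 6 to 10 mm above this point: gripped lower, fingertips meet the breakers before it is home.
- comb_tips (a point): middle of the line of the comb's tooth tips, 34 mm below its centre. Six flat copper teeth point down from the middle of the underside, at y = -45, -27, -9, 9, 27, 45 mm; each is 5 mm wide (y), 3 mm thick (x), 16 mm long, with a half-round tip.
- holder: fixed wooden holder block, 70 mm (x) by 160 mm (y), 34 mm high, with a 6 mm wide groove along its y through the middle; the comb's teeth hang in the groove and its spine rests on the block's top. Origin under its middle.
- stand: fixed practice board: plywood base 140 mm (x) by 210 mm (y), upright back board 100 mm high at +x, and on it a rail along y with six grey breakers side by side, each 18 mm wide. At its top the row is 108 mm long (y) and reaches from 22 mm in front of the slot line (-x side) to 25 mm behind it. Origin under the base's middle.
- seat_mid (a point): fixed point of the board at the height of the breakers' flat tops (117.5 mm), on the slot line (x = 12 mm), half-way between the end stops; axes as the board, y along the row. Each breaker's top has one slot, 7 mm (x) by 6.6 mm (y), 18 mm deep; six slots, 18 mm apart. Comb fully home: spine's underside on the tops, its centre 18 mm above this point.
- rail_mid (a point): the rail's middle, between its end stops, 75 mm above the bench. The row of breakers as a whole has play: its middle may stand up to 7 mm to +y or -y of this point (not measured), and slides if pushed sideways by over 6 N. Teeth drop freely some 6 mm in, then spring leaves resist, 5 to 12 N in all, and hold the comb. 45 N (10 N of it from the springs) cracks the housings.
- short_comb: short comb busbar, the same section but only three teeth (52 mm long), lying flat on the bench; origin in the middle of its spine's underside. Leave it alone.
- loose_breaker: single loose grey breaker lying on its side, 67 x 85 x 17 mm; origin under its middle. Leave it alone.
- screwdriver: screwdriver lying between the board and the holder block, on the bench; origin under its middle. Leave it alone.
- tape_roll: black roll of tape lying flat, 68 mm across, 19 mm high, origin under its centre. Leave it alone.
- ferrule_jar: white plastic jar, 56 mm across, 70 mm high, origin under its centre. Leave it alone.
- spray_can: plain white can, 66 mm across, 190 mm high, origin under its centre. Leave it alone.
- cylinder: glass measuring cylinder on a round foot (88 mm across), 235 mm high, origin under its centre. Leave it alone.

How it is judged (in metres and radians):
On the way, in this order (a step that is already met when the one before it is completed fails the run):
1. the comb has been lifted clear out of the holder's groove (z of comb_mid in the frame of holder above 0.072 m), for 0.1 s.
2. all the teeth have started into their own slots (at least 3 mm deep), with the comb level and square to the row (z of comb_mid in the frame of seat_mid below 0.031 m and x of comb_mid in the frame of seat_mid between -0.004 and 0.004 m and y of comb_mid in the frame of seat_mid between -0.009 and 0.009 m and angle between the y axis of comb_mid and the y axis of seat_mid, either way round below 0.06 rad and angle between comb_mid's own z axis and vertical below 0.12 rad), for 0.05 s.
At the end, for the whole second after the job is handed in: All six teeth are in the six slots: the comb's centre is 18 mm (at most 1.5 mm more) above the seat point, within 4 mm of it across the row and 9 mm along it (the row's play), parallel to the row within 0.05 rad, upright within 0.04 rad, at rest and let go (z of comb_mid in the frame of seat_mid between 0.015 and 0.0195 m and x of comb_mid in the frame of seat_mid between -0.004 and 0.004 m and y of comb_mid in the frame of seat_mid between -0.009 and 0.009 m and angle between the y axis of comb_mid and the y axis of seat_mid, either way round below 0.05 rad and angle between comb_mid's own z axis and vertical below 0.04 rad and linear speed of comb below 0.01 m/s); the robot touches nothing.
It fails at once if the comb is forced against the breakers or the board with more than 45 N (contact force between comb and stand above 45 N).
It fails at once if the fingers press on the breakers or the board with more than 45 N (contact force between the fingers and stand above 45 N).
It fails at once if one of the other things on the bench is moved by more than 20 mm (distance of any of short_comb, loose_breaker, screwdriver, tape_roll, ferrule_jar, spray_can, cylinder from where it was at the start of the episode above 0.02 m).
It also fails if it takes over 61 s, if anything falls off the work surface, if the arm or the gripper's body presses on something with over 40 N, if the wrist force passes 120 N, or if a joint passes its speed limit or range.

ROBOT

A 6-joint arm with a two-finger parallel gripper is mounted at the origin on the work surface. World frame = base frame: x ahead of the robot, y to its left, z up, the work surface at z = 0. Lengths are in mm, angles in rad, forces in N, time in s.
With the tool pointing down it reaches from about 325 to 775 mm from the base axis. Payload 5.5 kg.
Tool frame: the origin (TCP) lies at the very end of the fingers, on their centre line; the grasp point (between the pads) lies env.pinch_z behind it (env.pinch_z is the distance from the TCP to the grasp point, in mm); z points along the fingers, y is the direction in which the jaws open and shut (so a half turn about z gives the same grasp; the last joint's range is limited). The gripper opens to 85 mm and grips with 20 to 120 N. Pads are 22 mm wide; open, the fingers measure 114 mm over their backs; the gripper's body (76 mm by 85 mm) begins 54 mm behind the grasp point. The pads swing forward as they close: fully open they stand 13 mm farther back than shut.
Start: joints at [-1.316, 0.091, 1.231, -0, 1.82, -0.057], TCP at [184.063, -571.084, 231.275] pointing down, gripper open.
Joint ranges: [-2.87, 2.87], [-0.86, 2.18], [0.17, 2.46], [-1.51, 4.65], [0.06, 2.69], [-2.65, 2.65]. Speed limits (rad/s): [2.57, 2.57, 3.01, 3.14, 3.14, 3.14].

INTERFACE

Orientations are given as a rotation vector (axis times angle).
In Python, from cell import env, viewer gives the robot as it stands.
- The arm moves only by the shell command python3 -m pendant 'ROWS'. ROWS is JSON, a list that holds one entry, the list of rows, each a list of 7 numbers: the shift along the tool's x, y, z in mm, then the turn, a rotation vector about the tool's x, y, z in degrees, then the closure, from 0 (fully open) to 1 (shut). A call has 1 to 10 rows; each row is the pose to reach, as a shift and turn from the pose commanded when the call began, along the tool's axes at that moment; what a row does not reach only later rows make up. A row lasts 1/8 s, in which the tool goes at most 62.5 mm and 10.7 degrees, less where a joint would pass 70% of its speed; a pose out of reach is approached as far as the arm can. A call with a gripper value outside its range is refused whole. The fingers move at their own pace and stop on an object; the grip force is fixed at half the most. Time passes only in rows, so rows that repeat a pose let the fingers close. It gives the time, the measured TCP pose, the force and the opening at its end, in the units of the state.
- env.observe(): the state, without advancing time (a new reading comes with each control period).
- viewer.capture(name): name is "scene" or "top"; returns the picture (480x640x3 uint8, red, green, blue); there is no depth.
- viewer.get_calibration(name): a dict with "K" (3x3 intrinsics, pixels), "k1" (the pictures are not rectified: a ray, as slopes to the right and down, at radius r is drawn at 1 + k1 r^2 times it, then the intrinsics apply), "T" (4x4, takes a point from camera to world coordinates). Camera axes: x right, y down, z forward; pixel columns grow to the right and rows downward; lengths in mm; the calibration is good to about 2 mm. A picture is of the moment at which its call begins. get_calibration takes no time and is no camera call.
- env.close_job(): hands the job in, once; it reports no verdict.
The state is a dict: "time": time; "q": joint angles; "dq": joint speeds; "effort": joint torques, N m; "tool_pos": TCP position; "orientation": TCP orientation; "ft_force": force on the tool from outside, world axes, zero at the start; "moment": the same for the moment, N m; "opening": opening from 0.0 (shut) to 1.0 (fully open).
Only numpy, scipy, OpenCV 4.12 (cv2) and the standard library are available. Lean on these libraries where they do the work, as an engineer would, in place of code of your own. Each camera call takes 0.05 s, during which the arm holds its last target.

## Working session

There is one attempt and no reset: what is moved stays moved. The work goes in short steps, Python scripts to look and compute and a shell command to move; the robot and the scene stay as the last step left them, time stands still between calls to the robot, and variables do not carry over. Pictures are saved under pics/ and viewed, and the job is handed in when it is done.

```bash
mkdir -p pics; ls
python3 - <<'E'
from cell import env, viewer
import cv2
print(env.observe(), env.pinch_z)
for n in("scene","top"):
    im=viewer.capture(n); cv2.imwrite(f"pics/{n}0.png",im[:,:,::-1])
    c=viewer.get_calibration(n); print(n,c)
E
```

```text
pics
{'time': 0.0, 'q': array([-1.31569226e+00,  9.18567206e-02,  1.23191063e+00,  9.24938578e-06,
        1.81977946e+00, -5.66963285e-02]), 'dq': array([ 0.00050904,  0.0006435 ,  0.00087419, -0.0004507 ,  0.00071878,
        0.00020651]), 'effort': array([-2.05142103e-03, -4.58735275e+01, -4.18020594e+01, -2.30462283e-04,
        1.16688962e-02, -4.18932302e-06]), 'tool_pos': array([ 183.99536192, -570.79411285,  230.13816574]), 'orientation': array([-3.10156951e+00, -4.87494791e-01,  2.89820270e-04]), 'ft_force': array([-0.42016378, -0.25437106, -0.05503281]), 'moment': array([ 0.04078478, -0.03148811,  0.01706185]), 'opening': 0.9994440132792565} 18.700000000000003
scene {'K': array([[577.76265398,   0.        , 313.54374689],
       [  0.        , 577.76265398, 252.79709416],
       [  0.        ,   0.        ,   1.        ]]), 'k1': -0.05963607440881608, 'T': array([[-1.22104776e-01,  7.02258831e-01, -7.01372196e-01,
         1.46555820e+03],
       [ 9.92339590e-01,  7.30114548e-02, -9.96567364e-02,
         1.29219821e+02],
       [-1.87766188e-02, -7.08167961e-01, -7.05794288e-01,
         1.01088476e+03],
       [ 0.00000000e+00,  0.00000000e+00,  0.00000000e+00,
         1.00000000e+00]])}
top {'K': array([[603.64715538,   0.        , 315.66105498],
       [  0.        , 603.64715538, 247.30017216],
       [  0.        ,   0.        ,   1.        ]]), 'k1': -0.02716538315877944, 'T': array([[ 1.60526855e-02, -9.87056351e-01,  1.59568393e-01,
         2.77635806e+02],
       [-9.99852900e-01, -1.48824993e-02,  8.52586623e-03,
        -1.96593673e+01],
       [-6.04073392e-03, -1.59681783e-01, -9.87150058e-01,
         1.81130414e+03],
       [ 0.00000000e+00,  0.00000000e+00,  0.00000000e+00,
         1.00000000e+00]])}
```

View pics/scene0.png

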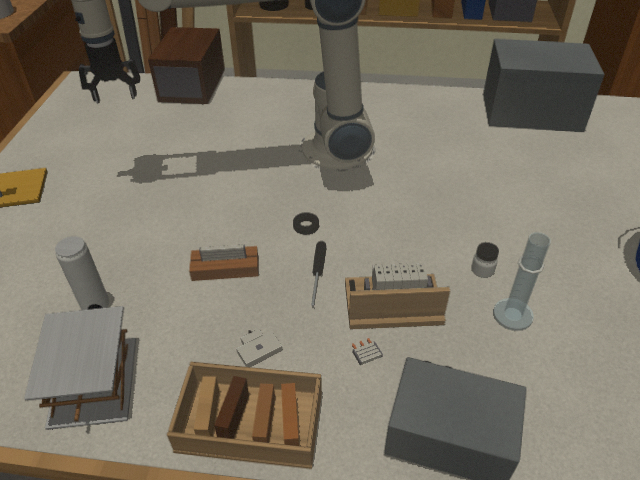

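View pics/top0.png

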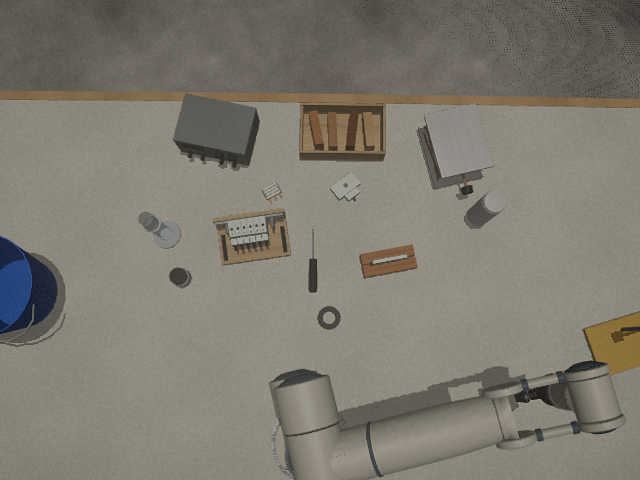

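The scene view shows the holder and comb at about (224,262) and the breaker board at (397,295). In the top view the comb is at (390,260) and the breaker row at (250,235), with the screwdriver between them at (313,265).

```bash
cat > h.py <<'E'
import numpy as np, cv2
from cell import env, viewer
def ray(n,u,v):
    c=viewer.get_calibration(n);K=c["K"];T=c["T"]
    p=cv2.undistortPoints(np.array([[[u,v]]],float),K,np.array([c["k1"],0,0,0.]))[0,0]
    return T[:3,3],T[:3,:3]@np.array([p[0],p[1],1.])
def unp(n,u,v,z):
    o,d=ray(n,u,v); return o+d*(z-o[2])/d[2]
def proj(n,P):
    c=viewer.get_calibration(n);Ti=np.linalg.inv(c["T"])
    q=np.atleast_2d(P)@Ti[:3,:3].T+Ti[:3,3]
    return cv2.projectPoints(q,np.zeros(3),np.zeros(3),c["K"],np.array([c["k1"],0,0,0.]))[0][:,0]
def crop(n,im,x0,y0,x1,y1,s,out):
    c=cv2.resize(im[y0:y1,x0:x1,::-1],None,fx=s,fy=s,interpolation=cv2.INTER_CUBIC)
    for u in range(-(-x0//10)*10,x1,10):
        cv2.putText(c,str(u),((u-x0)*s,8),0,.3,(0,0,255)); cv2.line(c,((u-x0)*s,10),((u-x0)*s,16),(0,0,255))
    for v in range(-(-y0//10)*10,y1,10):
        cv2.putText(c,str(v),(0,(v-y0)*s+3),0,.3,(0,0,255)); cv2.line(c,(22,(v-y0)*s),(28,(v-y0)*s),(0,0,255))
    cv2.imwrite("pics/"+out,c)
E
python3 - <<'E'
import cv2
from h import crop
t=cv2.imread("pics/top0.png")[:,:,::-1]; s=cv2.imread("pics/scene0.png")[:,:,::-1]
crop("top",t,350,235,425,285,10,"c1.png")
crop("top",t,205,200,300,270,8,"c2.png")
crop("s",s,180,230,270,290,8,"c3.png")
crop("s",s,340,255,455,335,6,"c4.png")
E
```

```text
(no output)
```

View pics/c1.png

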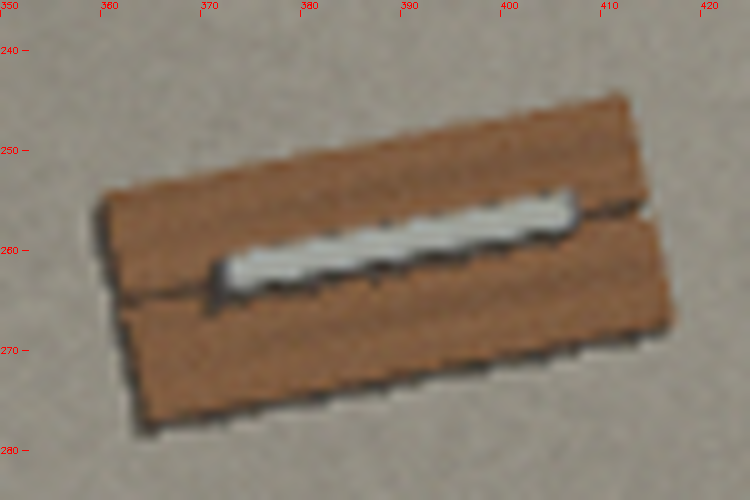

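View pics/c2.png

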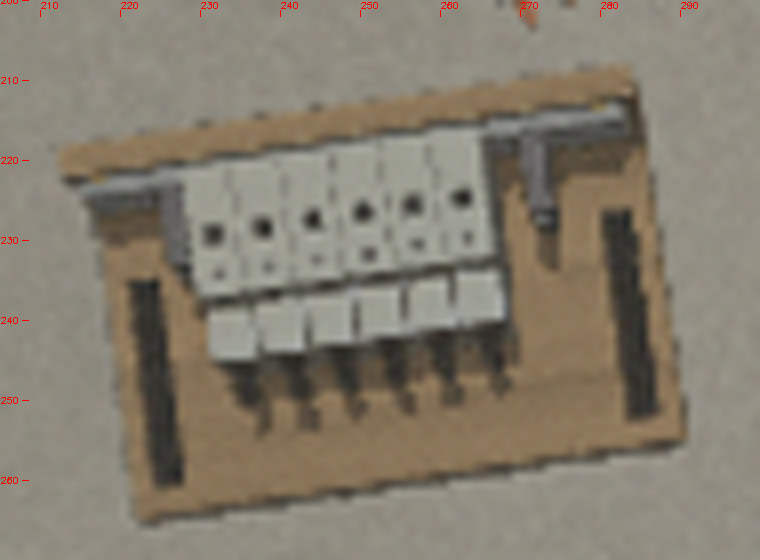

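View pics/c3.png

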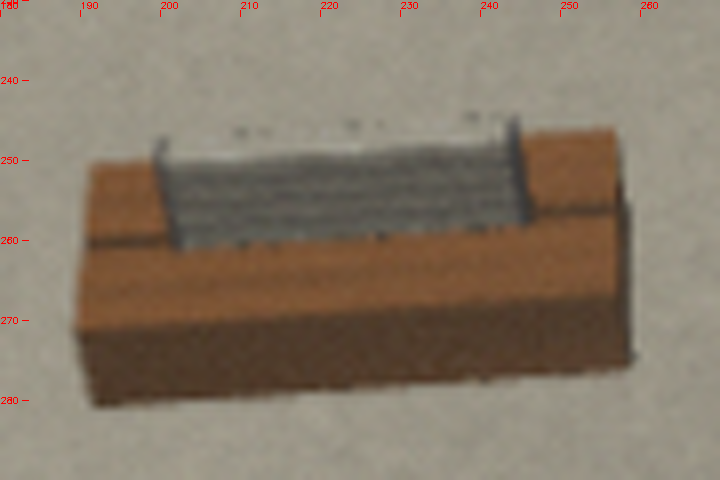

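View pics/c4.png

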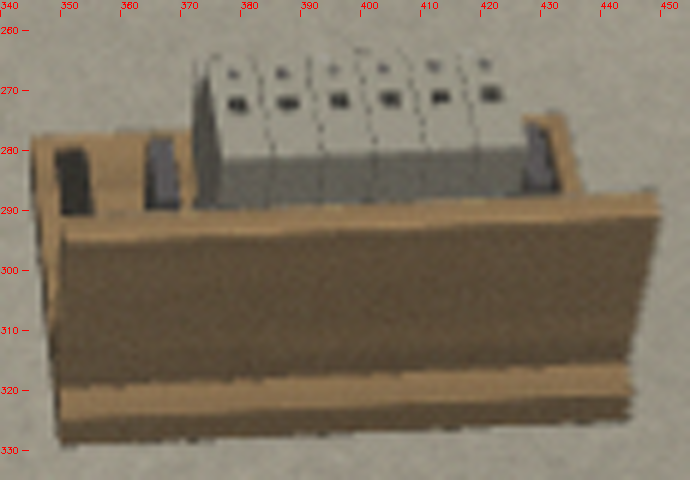

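Run:
```python
from h import *
from scipy.optimize import least_squares
np.set_printoptions(precision=1,suppress=True)
def T(x,y,x0,y0,s): return x/s+x0-.5, y/s+y0-.5
def info(a,b,l):
    print(l,a,b,(a+b)/2,np.linalg.norm(a-b), "yaw", np.degrees(np.arctan2(-(a-b)[0],(a-b)[1])))
a=unp("top",*T(223,273,350,235,10),70);b=unp("top",*T(575,210,350,235,10),70);info(a,b,"comb top")
# scene: comb top: near edge of top at (165,165)-(513,143) front edge x=+5 ; back edge ~ -22px
a=unp("scene",*T(515,132,180,230,8),70);b=unp("scene",*T(160,152,180,230,8),70);info(a,b,"comb scene")
# slots
s=[(213,235),(262,228),(312,219),(363,212),(412,205),(461,198)]
P=np.array([unp("top",*T(x,y,205,200,8),117.5-0) for x,y in s]);print(P)
info(P[0],P[5],"slots top")
s2=[(237,104),(287,103),(339,101),(390,99),(440,97),(491,94)]
P=np.array([unp("scene",*T(x,y,340,255,6),117.5) for x,y in s2]);print(P);info(P[5],P[0],"slots scene")
# holder corners top z=34
C=[unp("top",*T(x,y,350,235,10),34) for x,y in [(105,192),(622,95),(672,322),(148,420)]];print(np.array(C),np.mean(C,0)); info(C[0],C[1],"holder far");info(C[3],C[2],"near")
C=[unp("scene",*T(x,y,180,230,8),34) for x,y in [(92,162),(614,131),(616,296),(78,328)]];print(np.array(C),np.mean(C,0))
```

```text
comb top [ 518.8 -168.7   70. ] [ 538.9 -271.2   70. ] [ 528.9 -219.9   70. ] 104.52281110242487 yaw 11.075199178066292
comb scene [ 525.1 -168.9   70. ] [ 544.1 -271.2   70. ] [ 534.6 -220.1   70. ] 104.02617356595502 yaw 10.519585831273263
[[601.2 237.6 117.5]
 [604.  220.2 117.5]
 [607.5 202.4 117.5]
 [610.3 184.2 117.5]
 [613.1 166.7 117.5]
 [616.  149.3 117.5]]
slots top [601.2 237.6 117.5] [616.  149.3 117.5] [608.6 193.5 117.5] 89.58759947397327 yaw 9.49465013199308
[[620.1 147.9 117.5]
 [617.8 165.4 117.5]
 [614.9 183.6 117.5]
 [612.1 201.5 117.5]
 [609.2 219.  117.5]
 [605.9 236.9 117.5]]
slots scene [605.9 236.9 117.5] [620.1 147.9 117.5] [613.  192.4 117.5] 90.15793583247721 yaw 9.039617282354062
[[ 547.6 -136.6   34. ]
 [ 579.2 -290.7   34. ]
 [ 511.2 -304.9   34. ]
 [ 479.6 -149.6   34. ]] [ 529.4 -220.5   34. ]
holder far [ 547.6 -136.6   34. ] [ 579.2 -290.7   34. ] [ 563.4 -213.7   34. ] 157.35978683661892 yaw 11.585295259985198
near [ 479.6 -149.6   34. ] [ 511.2 -304.9   34. ] [ 495.4 -227.3   34. ] 158.51322579882378 yaw 11.486062177520177
[[ 515.2 -306.1   34. ]
 [ 485.5 -150.3   34. ]
 [ 553.9 -136.4   34. ]
 [ 583.3 -291.4   34. ]] [ 534.5 -221.    34. ]
```

```bash
cat >> h.py <<'E'
from scipy.spatial.transform import Rotation as Ro
def plan(pos,yang):
    s=env.observe();R=Ro.from_rotvec(s["orientation"])
    y=np.array([np.cos(np.radians(yang)),np.sin(np.radians(yang)),0]);z=np.array([0,0,-1.]);x=np.cross(y,z)
    G=Ro.from_matrix(np.c_[x,y,z])
    print("t",s["time"],"pos",s["tool_pos"].round(2),"F",s["ft_force"].round(2),"M",s["moment"].round(3),"open",round(s["opening"],3))
    print("cur tool axes yang",np.degrees(np.arctan2(R.as_matrix()[1,1],R.as_matrix()[0,1])).round(3),"tilt",R.as_matrix()[:2,2].round(4))
    print("shift",R.inv().apply(np.array(pos)-s["tool_pos"]).round(2),"turn",np.degrees((R.inv()*G).as_rotvec()).round(2))
E
python3 - <<'E'
from h import *
print("can",unp("top",491,203,190),unp("scene",72,247,190)); print("cyl",unp("top",166,235,0))
plan([531.7,-220,150],11.2)
E
```

```text
can [ 670.63029577 -486.74978624  190.        ] [ 684.82316231 -488.49007624  190.        ]
cyl [601.63891829 454.4481975    0.        ]
t 0.1 pos [ 184.   -570.85  230.24] F [ 0.55  0.37 -0.53] M [ 0.017 -0.028 -0.045] open 1.0
cur tool axes yang -72.133 tilt [-0.0005  0.0017]
shift [ 438.57 -227.11   80.68] turn [-8.000e-02 -8.000e-02 -8.333e+01]
```

```bash
python3 -m pendant '[[[49,-25,9,0,0,-9.3,0],[98,-51,18,0,0,-18.6,0],[147,-76,27,0,0,-27.9,0],[196,-101,36,0,0,-37.2,0],[245,-127,45,0,0,-46.5,0],[294,-152,54,0,0,-55.8,0],[343,-178,63,0,0,-65,0],[392,-203,72,0,0,-74.3,0],[438.6,-227.1,80.7,0,0,-83.3,0],[438.6,-227.1,80.7,0,0,-83.3,0]]]'
python3 - <<'E'
from h import *
for n in("top","scene"):
    im=viewer.capture(n); cv2.imwrite(f"pics/{n}1.png",im[:,:,::-1])
    if n=="top": crop(n,im,345,215,445,290,8,"d1.png")
    else: crop(n,im,170,180,290,270,6,"d2.png")
plan([531.7,-220,41.5],11.2)
E
```

```text
time: 1.35
tool_pos: [533.1, -217.2, 148.6]
orientation: [-1.986, -2.43, -0.0]
ft_force: [-1.2, -0.2, -0.1]
opening: 1.004
t 1.45 pos [ 531.64 -220.07  149.91] F [-0.67 -0.34 -0.09] M [0.015 0.03  0.031] open 0.998
cur tool axes yang 11.17 tilt [-0.0016  0.0002]
shift [1.0000e-02 2.3000e-01 1.0841e+02] turn [-0.09 -0.03 -0.03]
```

View pics/d1.png

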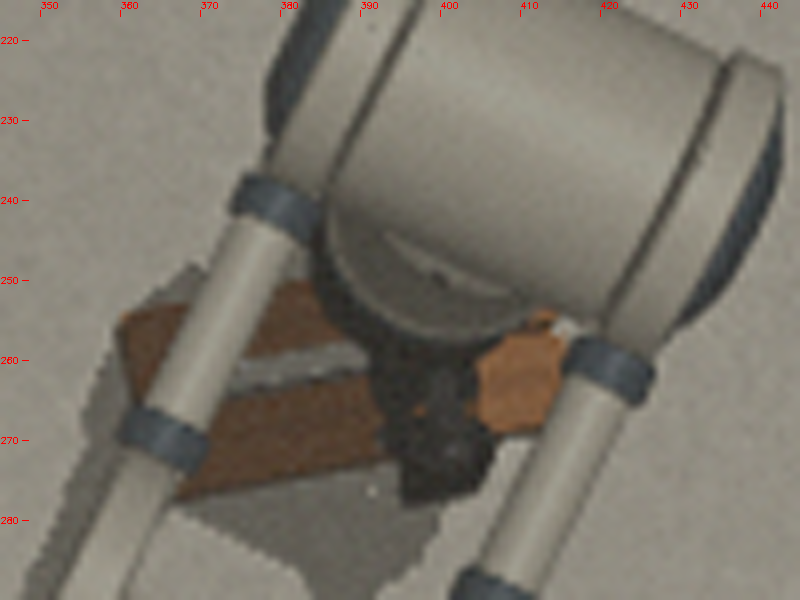

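View pics/d2.png

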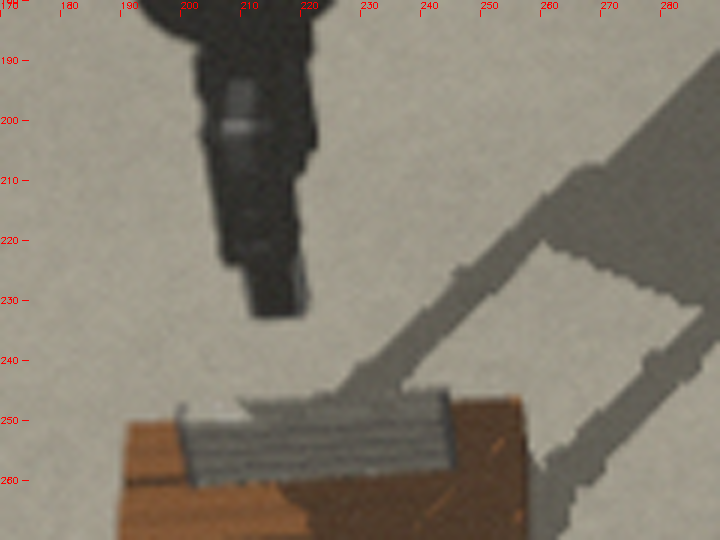

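The scene view shows the open fingers over the comb: finger tip bottom at about (215.5,232), comb top between (200,247) and (244,244). I'll compare that with the projection and then descend.

```bash
python3 - <<'E'
from h import *
p=np.array([531.64,-220.07,149.91]);y=np.array([.981,.194,0]);x=np.array([.194,-.981,0])
for o in (42.5,57):
  for s in(-11,11): print(proj("scene",p+o*y+s*x+[0,0,13]))
E
python3 -m pendant '[[[0,0.2,45,0,0,0,0.3],[0,0.2,90,0,0,0,0.3],[0,0.2,108.4,0,0,0,0.3],[0,0.2,108.4,0,0,0,0.3],[0,0.2,108.4,0,0,0,0.6],[0,0.2,108.4,0,0,0,0.75]]]'
python3 - <<'E'
from h import *
im=viewer.capture("scene"); crop("scene",im,170,180,290,270,6,"d3.png")
plan([531.7,-220,41.5],11.2)
E
```

```text
[[220.7010048  229.11591327]]
[[210.61483211 229.75998952]]
[[220.42308171 233.63109996]]
[[210.25389213 234.28197977]]
time: 2.2
tool_pos: [533.2, -221.0, 44.6]
orientation: [1.993, 2.424, 0.001]
ft_force: [-1.3, 0.1, -0.1]
opening: 0.281
t 2.25 pos [ 533.01 -220.87   44.23] F [0.39 0.31 0.27] M [ 0.031  0.072 -0.024] open 0.253
cur tool axes yang 11.156 tilt [ 0.0029 -0.0014]
shift [ 1.12 -1.12  2.72] turn [ 0.15  0.11 -0.04]
```

View pics/d3.png

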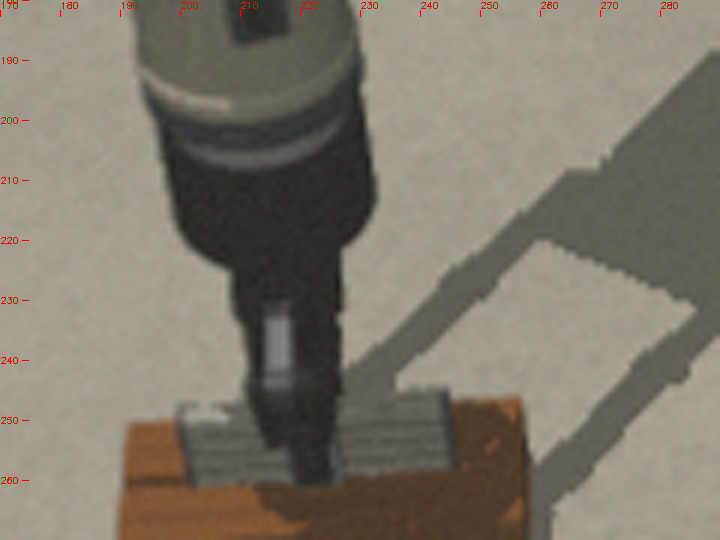

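```bash
python3 -m pendant '[[[0,0,0,0,0,0,0.8],[0,0,0,0,0,0,0.82],[0,0,0,0,0,0,0.84]]]'
python3 - <<'E'
from h import *
im=viewer.capture("top"); crop("top",im,345,215,445,290,8,"d4.png")
plan([531.7,-220,41.5],11.2)
E
```

```text
time: 2.62
tool_pos: [532.0, -220.3, 42.2]
orientation: [-1.995, -2.427, 0.0]
ft_force: [-0.4, 0.2, 0.0]
opening: 0.159
t 2.675 pos [ 532.03 -220.3    42.17] F [ 0.36 -0.72  0.78] M [-0.001 -0.018  0.029] open 0.157
cur tool axes yang 11.167 tilt [-0.0001  0.    ]
shift [ 0.36 -0.27  0.67] turn [-0.   -0.   -0.03]
```

View pics/d4.png

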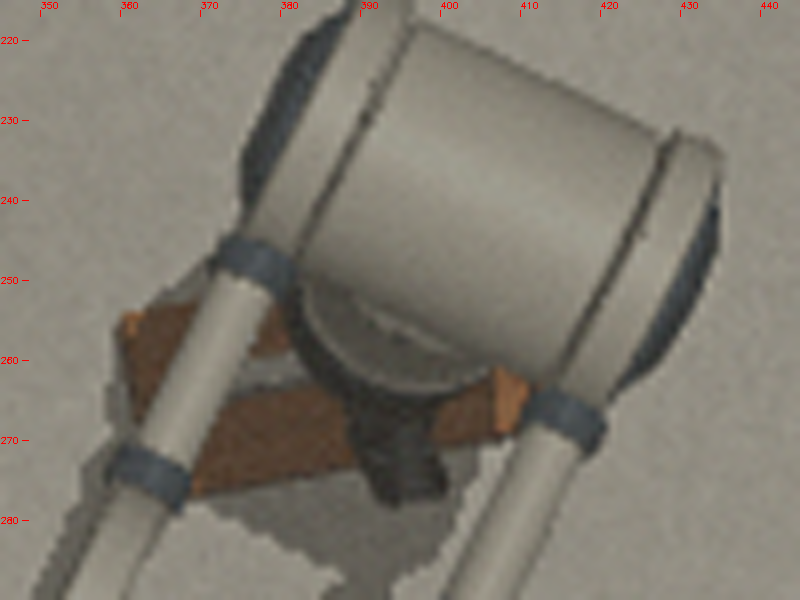

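No contact with a gap of about 13 mm, so the jaws are centred well. Closing.

```bash
python3 -m pendant '[[[0,0,0.5,0,0,0,0.87],[0,0,0.5,0,0,0,0.9],[0,0,0.5,0,0,0,1],[0,0,0.5,0,0,0,1],[0,0,0.5,0,0,0,1],[0,0,0.5,0,0,0,1]]]'
python3 - <<'E'
from h import *
plan([531.7,-220,41.5],11.2)
E
```

```text
time: 3.42
tool_pos: [532.1, -220.4, 41.8]
orientation: [1.995, 2.427, 0.0]
ft_force: [-0.6, -0.4, 1.2]
opening: 0.106
t 3.425 pos [ 532.09 -220.37   41.76] F [-0.58 -0.37  1.23] M [ 0.     0.113 -0.088] open 0.106
cur tool axes yang 11.165 tilt [ 0.0001 -0.0001]
shift [ 0.43 -0.31  0.26] turn [ 0.01  0.01 -0.03]
```

```bash
python3 -m pendant '[[[0,0,-15,0,0,0,1],[0,0,-35,0,0,0,1],[0,0,-75,0,0,0,1],[0,0,-115,0,0,0,1],[0,0,-133,0,0,0,1],[0,0,-133,0,0,0,1]]]'
python3 - <<'E'
from h import *
im=viewer.capture("scene"); crop("scene",im,150,130,290,235,5,"e1.png")
plan([566.4,185.7,175],9.3)
E
```

```text
time: 4.18
tool_pos: [532.8, -220.7, 176.7]
orientation: [1.993, 2.424, 0.001]
ft_force: [-0.5, 0.7, -2.1]
opening: 0.105
t 4.225 pos [ 532.07 -220.36  174.47] F [-0.46 -0.46 -2.2 ] M [ 0.018 -0.013 -0.003] open 0.104
cur tool axes yang 11.165 tilt [ 0.0001 -0.    ]
shift [391.72 112.31  -0.54] turn [0.01 0.   1.87]
```

View pics/e1.png

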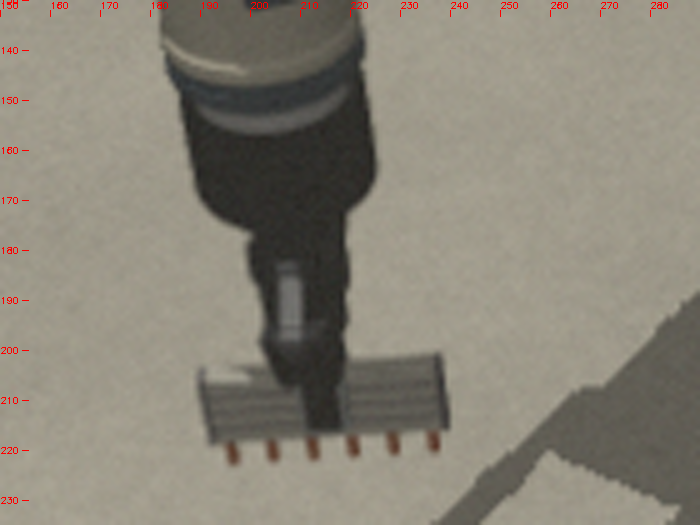

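The comb is held level, with six teeth visible at rows 217–223. Moving to the offset hover in front of the row.

```bash
python3 -m pendant '[[[25,7,0,0,0,0.1,1],[75,21,0,0,0,0.4,1],[125,36,0,0,0,0.6,1],[175,50,0,0,0,0.8,1],[225,65,0,0,0,1.1,1],[275,79,0,0,0,1.3,1],[325,93,0,0,0,1.6,1],[370,106,0,0,0,1.8,1],[391.7,112.3,-0.5,0,0,1.9,1],[391.7,112.3,-0.5,0,0,1.9,1]]]'
python3 - <<'E'
from h import *
im=viewer.capture("scene"); crop("scene",im,330,190,460,290,6,"f1.png");cv2.imwrite("pics/scenef.png",im[:,:,::-1])
im=viewer.capture("top"); crop("top",im,200,190,300,270,8,"f2.png")
plan([566.4,185.7,175],9.3)
E
```

```text
time: 5.48
tool_pos: [565.2, 187.1, 172.1]
orientation: [-2.03, -2.394, 0.006]
ft_force: [-0.2, -0.1, -1.5]
opening: 0.104
t 5.575 pos [565.74 185.17 173.11] F [ 0.02 -0.08 -2.28] M [-0.062 -0.025 -0.018] open 0.111
cur tool axes yang 9.277 tilt [-0.0031 -0.0014]
shift [ 0.42  0.73 -1.89] turn [-0.19  0.05 -0.02]
```

View pics/f1.png

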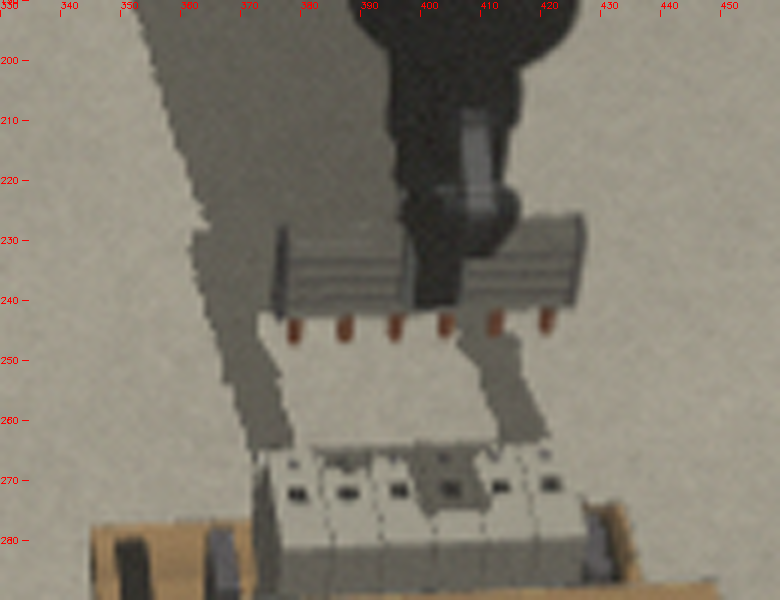

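View pics/f2.png

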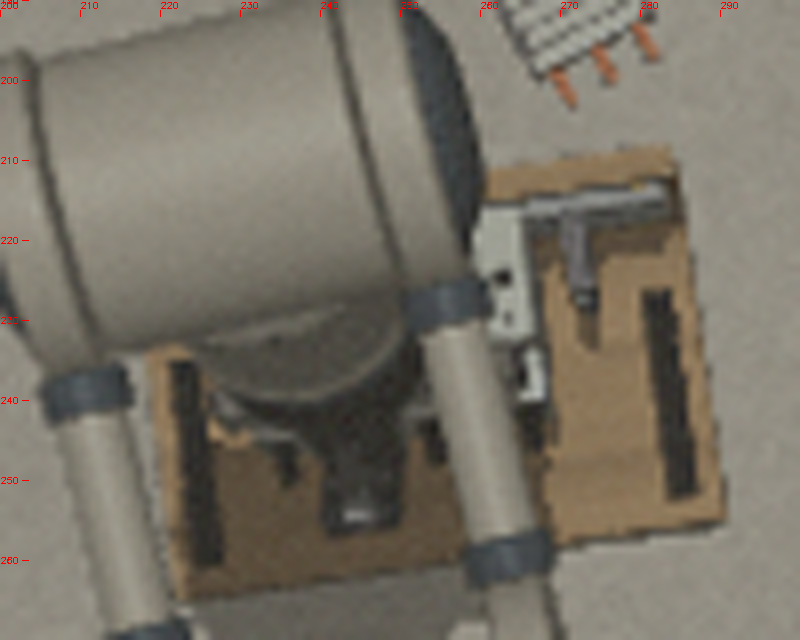

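```bash
python3 -m pendant '[[[0,0,15,0,0,0,1],[0,0,29,0,0,0,1],[0,0,29,0,0,0,1],[0,0,29,0,0,0,1],[0,0,29,0,0,0,1],[0,0,29,0,0,0,1],[0,0,29,0,0,0,1]]]'
python3 - <<'E'
from h import *
im=viewer.capture("scene"); crop("scene",im,365,230,435,280,11,"f3.png");cv2.imwrite("pics/scenef3.png",im[:,:,::-1])
plan([566.4,185.7,145],9.3)
E
```

```text
time: 6.45
tool_pos: [566.5, 185.8, 146.5]
orientation: [2.035, 2.393, 0.001]
ft_force: [0.8, -0.2, -2.2]
opening: 0.104
t 6.5 pos [566.47 185.74 146.43] F [-0.04 -0.15 -1.5 ] M [0.056 0.048 0.031] open 0.107
cur tool axes yang 9.269 tilt [0.0004 0.0001]
shift [-0.03 -0.08  1.43] turn [ 0.02  0.   -0.03]
```

View pics/f3.png

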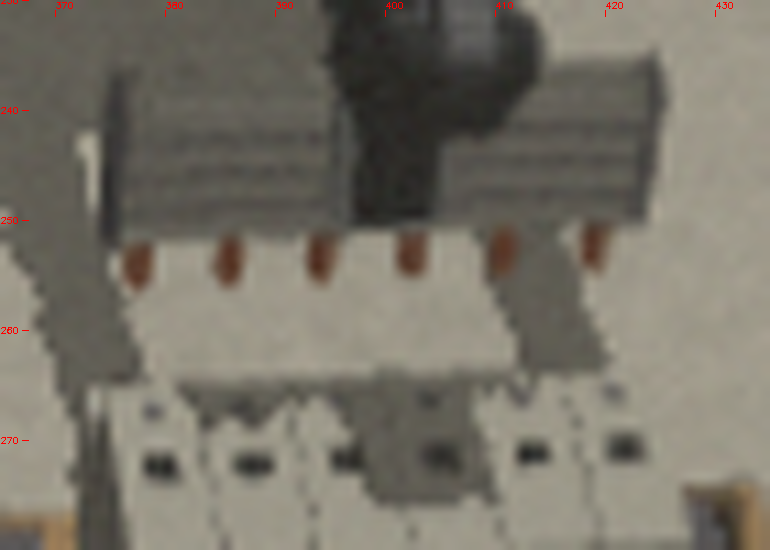

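Run:
```python
from h import *
np.set_printoptions(precision=2,suppress=True)
t=[(138,288),(228,287),(319,284),(411,277),(502,273),(592,270)]
s=[(161,467),(253,464),(348,458),(441,457),(533,453),(626,448)]
f=lambda p,z:np.array([unp("scene",x/11+365-.5,y/11+230-.5,z) for x,y in p])
A=f(t,122.6);B=f(s,117.5)
a=np.radians(9.28);R=np.array([[np.cos(a),np.sin(a)],[-np.sin(a),np.cos(a)]])
d=(B-A)[:,:2]@R.T
print(d,d.mean(0)); 
for P in(A,B):
    q=P[:,:2]@R.T; print(q[:,1]-q[:,1].mean(),"slope deg",np.degrees(np.polyfit(q[:,1],q[:,0],1)[0]),P.mean(0))
```

```text
[[43.51 -0.37]
 [42.99 -0.3 ]
 [42.26  0.19]
 [43.91 -0.24]
 [43.95 -0.44]
 [43.47 -0.16]] [43.35 -0.22]
[-44.85 -27.17  -9.22   9.11  27.15  44.98] slope deg -0.17200031889029302 [570.51 185.85 122.6 ]
[-45.   -27.26  -8.81   9.09  26.93  45.04] slope deg 0.22224842614326235 [613.33 192.62 117.5 ]
```

Run:
```python
import cv2
from h import *
im=cv2.imread("pics/scenef3.png")[:,:,::-1]
crop("s",im,368,228,400,262,20,"g1.png"); crop("s",im,405,228,437,262,20,"g2.png")
crop("s",im,370,258,432,282,12,"g3.png")
# predicted outline if comb centre at TCP
a=np.radians(9.27);X=np.array([np.cos(a),np.sin(a),0]);Y=np.array([-np.sin(a),np.cos(a),0])
p=np.array([566.47,185.74,156.67])
for n,dx,dz in(("front bottom",5,-18),("front top",5,18),("back top",-5,18),("tips",0,-34)):
    h=53 if n!="tips" else 45
    print(n,proj("scene",np.array([p+dx*X+s*h*Y+[0,0,dz] for s in(-1,1)])).round(1).tolist())
```

```text
front bottom [[374.0, 251.0], [423.2, 249.0]]
front top [[375.0, 238.8], [425.1, 236.8]]
back top [[374.4, 235.5], [424.3, 233.5]]
tips [[377.0, 254.5], [418.3, 252.7]]
```

View pics/g1.png

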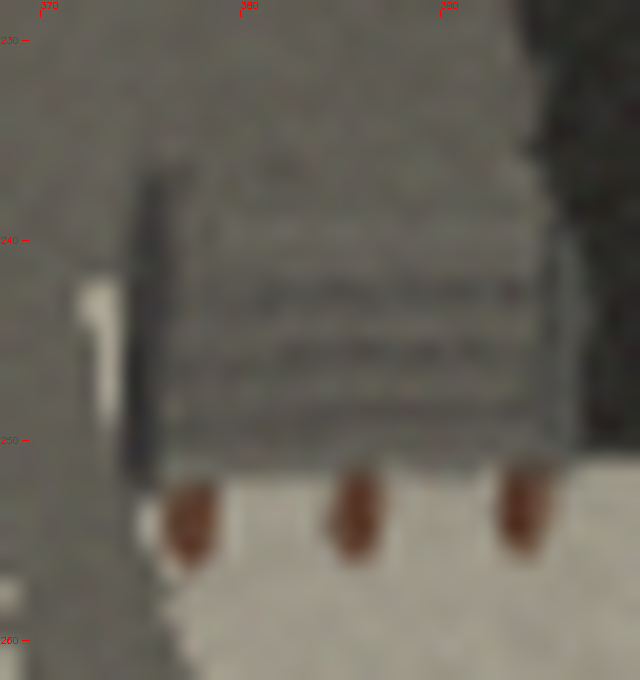

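View pics/g2.png

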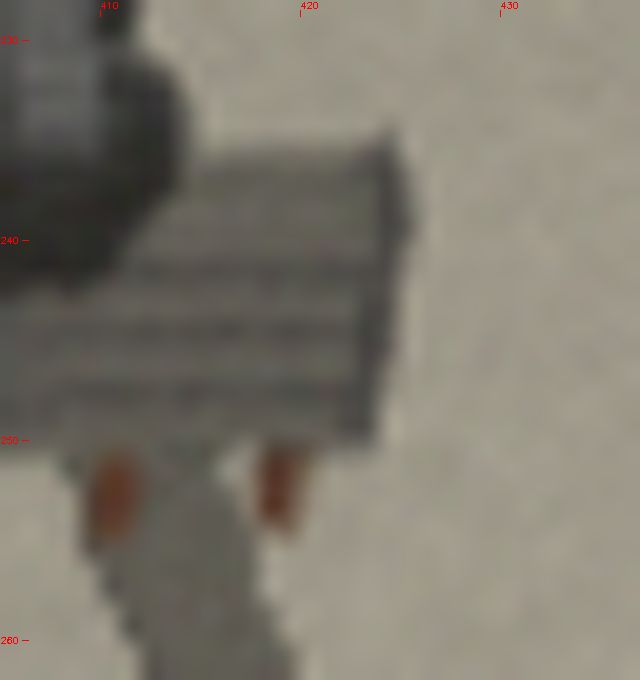

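View pics/g3.png

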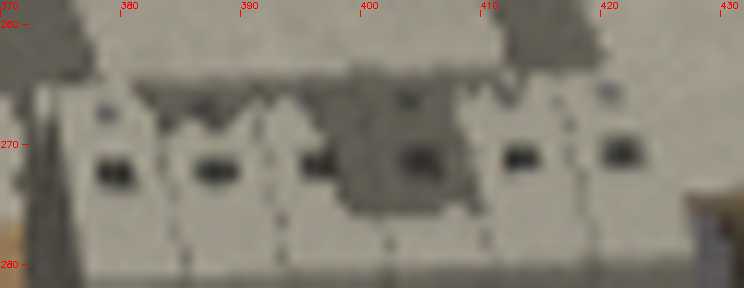

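Scene view comparison: tooth tips (377–418, 254–256) line up with the slots (379–421, 270–272). The slots are about 45 mm ahead in tool y and −0.2 mm along the row. Moving over the slots about 5 mm above the tops.

```bash
python3 -m pendant '[[[0,10,0,0,0,0.1,1],[0,25,0,0,0,0.2,1],[-0.2,40,0,0,0,0.2,1],[-0.2,45.3,0,0,0,0.2,1],[-0.2,45.3,0,0,0,0.2,1],[-0.2,45.3,0,0,0,0.2,1],[-0.2,45.3,0,0,0,0.2,1],[-0.2,45.3,0,0,0,0.2,1]]]'
python3 - <<'E'
from h import *
im=viewer.capture("scene"); crop("scene",im,365,235,435,285,11,"i1.png")
plan([611.2,193,145],9.1)
E
```

```text
time: 7.5
tool_pos: [610.9, 192.8, 146.4]
orientation: [2.039, 2.39, 0.0]
ft_force: [0.7, -0.0, -1.6]
opening: 0.107
t 7.55 pos [610.99 192.79 146.38] F [-0.    0.21 -0.77] M [ 0.012 -0.046  0.018] open 0.104
cur tool axes yang 9.067 tilt [0.0003 0.0001]
shift [0.18 0.24 1.38] turn [ 0.02 -0.   -0.03]
```

View pics/i1.png

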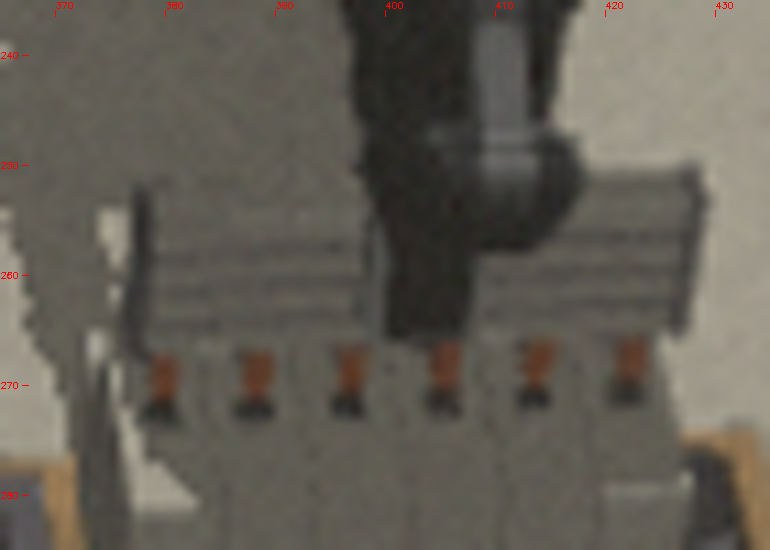

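The teeth line up with the slots in the picture: teeth at crop x 163–631 against slots at 161–627, and the heights match too. Descending gently and watching the force.

```bash
python3 -m pendant '[[[0,0,2,0,0,0,1],[0,0,4,0,0,0,1],[0,0,5,0,0,0,1],[0,0,6,0,0,0,1],[0,0,7,0,0,0,1],[0,0,7,0,0,0,1],[0,0,7,0,0,0,1]]]'
python3 - <<'E'
from h import *
im=viewer.capture("scene"); crop("scene",im,365,235,435,285,11,"i2.png")
plan([611,192.79,145],9.1)
E
```

```text
time: 8.43
tool_pos: [611.1, 192.8, 139.3]
orientation: [2.039, 2.39, 0.0]
ft_force: [0.3, -0.3, -1.7]
opening: 0.102
t 8.475 pos [611.14 192.81 139.24] F [-0.16  0.02 -1.42] M [ 0.007 -0.02   0.047] open 0.107
cur tool axes yang 9.065 tilt [0.0001 0.0001]
shift [ 0.01 -0.14 -5.76] turn [ 0.   -0.   -0.03]
```

View pics/i2.png

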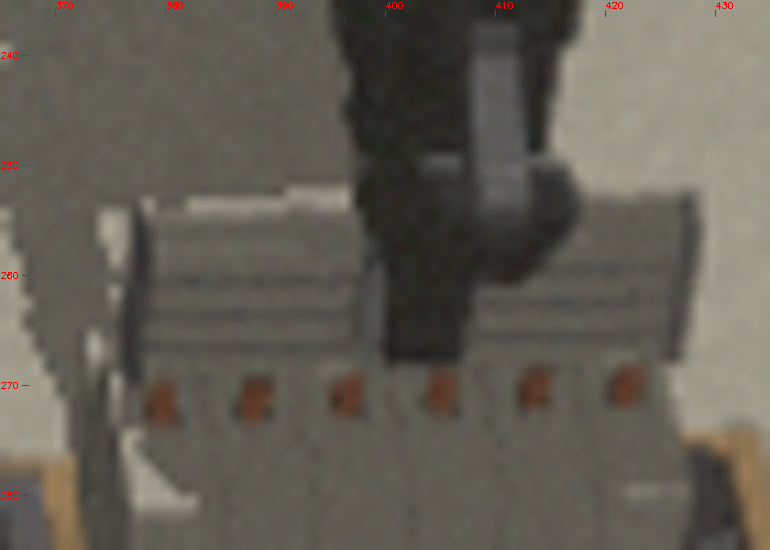

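No contact force, and the tips are about 2 mm below the tops and in the slots. Continuing.

```bash
python3 -m pendant '[[[0,0,0.7,0,0,0,1],[0,0,1.4,0,0,0,1],[0,0,2.1,0,0,0,1],[0,0,2.8,0,0,0,1],[0,0,3.5,0,0,0,1],[0,0,3.5,0,0,0,1]]]'
python3 - <<'E'
from h import *
plan([611,192.79,145],9.1)
E
```

```text
time: 9.22
tool_pos: [611.1, 192.8, 135.6]
orientation: [-2.039, -2.39, 0.0]
ft_force: [0.3, 0.8, -2.1]
opening: 0.103
t 9.225 pos [611.07 192.75 135.55] F [ 0.31  0.79 -2.09] M [-0.002  0.038 -0.04 ] open 0.103
cur tool axes yang 9.063 tilt [-0.0002 -0.0001]
shift [ 0.05 -0.07 -9.45] turn [-0.01  0.   -0.04]
```

```bash
python3 -m pendant '[[[0,0,0.5,0,0,0,1],[0,0,1,0,0,0,1],[0,0,1.5,0,0,0,1],[0,0,2,0,0,0,1],[0,0,2.5,0,0,0,1],[0,0,3,0,0,0,1],[0,0,3,0,0,0,1]]]'
python3 - <<'E'
from h import *
plan([611,192.79,145],9.1)
E
```

```text
time: 10.1
tool_pos: [611.0, 192.7, 132.7]
orientation: [-2.039, -2.39, 0.0]
ft_force: [-1.0, -0.4, -0.6]
opening: 0.103
t 10.1 pos [611.03 192.74 132.72] F [-0.96 -0.43 -0.6 ] M [0.056 0.179 0.061] open 0.103
cur tool axes yang 9.064 tilt [-0.0002 -0.    ]
shift [  0.05  -0.02 -12.28] turn [-0.01 -0.   -0.04]
```

```bash
python3 -m pendant '[[[0,0,0.5,0,0,0,1],[0,0,1,0,0,0,1],[0,0,1.5,0,0,0,1],[0,0,2,0,0,0,1],[0,0,2.5,0,0,0,1],[0,0,3,0,0,0,1],[0,0,3,0,0,0,1]]]'
python3 - <<'E'
from h import *
plan([611,192.79,145],9.1)
E
```

```text
time: 10.98
tool_pos: [611.0, 192.8, 129.8]
orientation: [-2.039, -2.39, 0.0]
ft_force: [-4.9, -1.2, 3.8]
opening: 0.101
t 10.975 pos [610.98 192.81 129.84] F [-4.91 -1.16  3.76] M [-0.115  0.884  0.029] open 0.101
cur tool axes yang 9.069 tilt [-0.0002  0.    ]
shift [ -0.02   0.02 -15.16] turn [-0.01 -0.   -0.03]
```

A sideways force of −5 N in x has built up, so I'll ease the comb toward −x and see if it drops.

```bash
python3 -m pendant '[[[0,-0.4,0,0,0,0,1],[0,-0.8,0,0,0,0,1],[0,-0.8,0,0,0,0,1]]]'
python3 - <<'E'
from h import *
plan([611,192.79,145],9.1)
E
```

```text
time: 11.35
tool_pos: [610.6, 192.7, 129.8]
orientation: [2.039, 2.39, 0.001]
ft_force: [-2.1, -0.2, 3.3]
opening: 0.107
t 11.35 pos [610.62 192.73 129.78] F [-2.15 -0.22  3.33] M [0.016 0.392 0.093] open 0.107
cur tool axes yang 9.068 tilt [0.0009 0.0003]
shift [ -0.     0.4  -15.22] turn [ 0.05 -0.01 -0.03]
```

```bash
python3 -m pendant '[[[0,-0.4,0,0,0,0,1],[0,-0.4,0.5,0,0,0,1],[0,-0.4,1,0,0,0,1],[0,-0.4,1.5,0,0,0,1],[0,-0.4,2,0,0,0,1],[0,-0.4,2,0,0,0,1]]]'
python3 - <<'E'
from h import *
plan([611,192.79,145],9.1)
E
```

```text
time: 12.1
tool_pos: [610.5, 192.7, 128.9]
orientation: [2.038, 2.389, 0.003]
ft_force: [-0.7, 0.0, 7.1]
opening: 0.104
t 12.1 pos [610.51 192.68 128.88] F [-0.68  0.02  7.13] M [0.014 0.167 0.036] open 0.104
cur tool axes yang 9.059 tilt [0.0022 0.0005]
shift [  0.03   0.53 -16.12] turn [ 0.13 -0.01 -0.04]
```

```bash
python3 -m pendant '[[[0,0,0.4,0,0,0,1],[0,0,0.8,0,0,0,1],[0,0,1.2,0,0,0,1],[0,0,1.6,0,0,0,1],[0,0,2,0,0,0,1],[0,0,2,0,0,0,1]]]'
python3 - <<'E'
from h import *
plan([611,192.79,145],9.1)
E
```

```text
time: 12.85
tool_pos: [610.5, 192.6, 126.5]
orientation: [2.038, 2.389, 0.002]
ft_force: [-0.1, 0.7, 5.6]
opening: 0.107
t 12.85 pos [610.48 192.61 126.54] F [-0.09  0.72  5.57] M [-0.023  0.123  0.033] open 0.107
cur tool axes yang 9.054 tilt [0.0019 0.0004]
shift [  0.1    0.58 -18.46] turn [ 0.11 -0.   -0.05]
```

```bash
python3 -m pendant '[[[0,0,0.3,0,0,0,1],[0,0,0.6,0,0,0,1],[0,0,0.9,0,0,0,1],[0,0,1.2,0,0,0,1],[0,0,1.2,0,0,0,1]]]'
python3 - <<'E'
from h import *
plan([611,192.79,145],9.1)
E
```

```text
time: 13.48
tool_pos: [610.6, 192.7, 126.1]
orientation: [2.038, 2.389, 0.003]
ft_force: [-1.4, -0.2, 8.4]
opening: 0.104
t 13.475 pos [610.59 192.69 126.05] F [-1.45 -0.18  8.44] M [-0.045  0.223  0.048] open 0.104
cur tool axes yang 9.059 tilt [0.0026 0.0005]
shift [  0.04   0.47 -18.95] turn [ 0.15 -0.01 -0.04]
```

```bash
python3 -m pendant '[[[0,0,0.3,0,0,0,1],[0,0,0.6,0,0,0,1],[0,0,0.9,0,0,0,1],[0,0,0.9,0,0,0,1]]]'
python3 - <<'E'
from h import *
im=viewer.capture("scene"); crop("scene",im,365,235,435,285,11,"i3.png")
plan([611,192.79,145],9.1)
E
```

```text
time: 13.98
tool_pos: [610.5, 192.6, 125.2]
orientation: [2.038, 2.389, 0.003]
ft_force: [-2.6, -0.7, 7.3]
opening: 0.104
t 14.025 pos [610.56 192.63 125.24] F [-1.2  -0.39  7.59] M [-0.049  0.285  0.014] open 0.104
cur tool axes yang 9.054 tilt [0.0026 0.0005]
shift [  0.09   0.51 -19.76] turn [ 0.15 -0.01 -0.05]
```

View pics/i3.png

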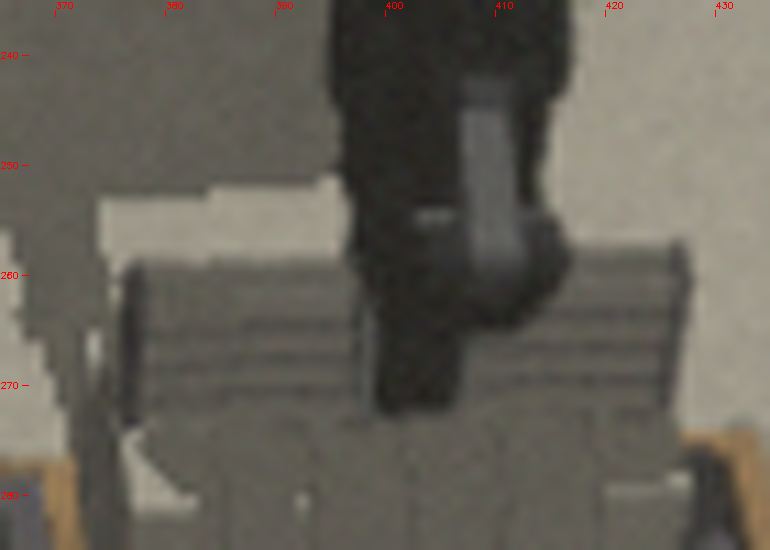

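The picture shows the spine at the breaker tops with no teeth visible. The force is still only 7 N, so I'll press a little more until it rises.

```bash
python3 -m pendant '[[[0,0,0.3,0,0,0,1],[0,0,0.6,0,0,0,1],[0,0,0.9,0,0,0,1],[0,0,0.9,0,0,0,1]]]'
python3 - <<'E'
from h import *
plan([611,192.79,145],9.1)
E
```

```text
time: 14.52
tool_pos: [610.6, 192.6, 125.2]
orientation: [2.038, 2.388, 0.004]
ft_force: [-2.0, -1.0, 11.1]
opening: 0.102
t 14.525 pos [610.56 192.65 125.23] F [-2.05 -0.99 11.06] M [-0.112  0.586  0.116] open 0.102
cur tool axes yang 9.057 tilt [0.0031 0.0006]
shift [  0.08   0.52 -19.77] turn [ 0.18 -0.01 -0.04]
```

```bash
python3 -m pendant '[[[0,0,0.4,0,0,0,1],[0,0,0.8,0,0,0,1],[0,0,1.2,0,0,0,1],[0,0,1.6,0,0,0,1],[0,0,1.6,0,0,0,1]]]'
python3 - <<'E'
from h import *
plan([611,192.79,145],9.1)
E
```

```text
time: 15.15
tool_pos: [610.6, 192.6, 125.2]
orientation: [2.037, 2.388, 0.005]
ft_force: [-5.2, -1.1, 15.8]
opening: 0.109
t 15.15 pos [610.59 192.64 125.18] F [-5.2  -1.15 15.79] M [-0.283  1.015  0.077] open 0.109
cur tool axes yang 9.056 tilt [0.0042 0.0009]
shift [  0.09   0.52 -19.82] turn [ 0.24 -0.01 -0.04]
```

The arm hit a hard stop at TCP z 125.2 mm (125.26 expected for fully home), with the force rising to 16 N without movement. Relieving the press, then releasing.

```bash
python3 -m pendant '[[[0,-0.3,-1,0,0,0,1],[0,-0.6,-2,0,0,0,1],[0,-0.6,-2.4,0,0,0,1],[0,-0.6,-2.4,0,0,0,1]]]'
python3 - <<'E'
from h import *
plan([611,192.79,145],9.1)
E
```

```text
time: 15.65
tool_pos: [610.5, 192.6, 125.2]
orientation: [2.038, 2.388, 0.005]
ft_force: [1.6, 0.2, 6.9]
opening: 0.102
t 15.65 pos [610.49 192.62 125.24] F [1.62 0.16 6.94] M [ 0.057 -0.155  0.088] open 0.102
cur tool axes yang 9.055 tilt [0.0039 0.0008]
shift [  0.09   0.61 -19.76] turn [ 0.23 -0.01 -0.04]
```

```bash
python3 -m pendant '[[[0,0,0,0,0,0,0.8],[0,0,0,0,0,0,0.6],[0,0,0,0,0,0,0.5],[0,0,0,0,0,0,0.5],[0,0,-5,0,0,0,0.5],[0,0,-15,0,0,0,0.5]]]'
python3 - <<'E'
from h import *
im=viewer.capture("scene"); crop("scene",im,365,225,435,285,11,"j1.png")
plan([611,192.79,145],9.1)
E
```

```text
time: 16.4
tool_pos: [609.2, 192.4, 138.6]
orientation: [-2.039, -2.39, 0.001]
ft_force: [-0.3, -0.1, -0.1]
opening: 0.494
t 16.45 pos [609.9  192.64 140.99] F [-0.23 -0.62  1.9 ] M [-0.021 -0.025  0.033] open 0.5
cur tool axes yang 9.065 tilt [0.0024 0.0006]
shift [-0.03  1.12 -4.  ] turn [ 0.14 -0.01 -0.04]
```

View pics/j1.png

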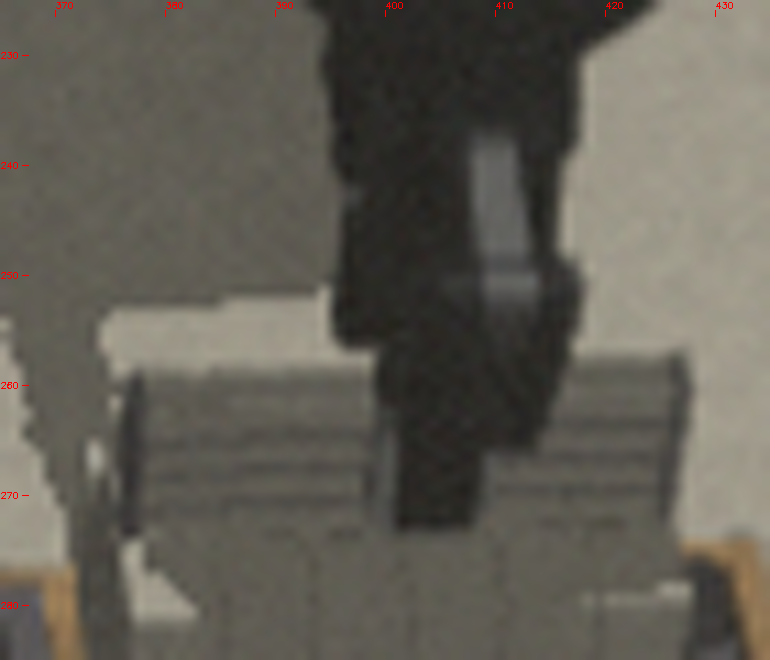

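The comb stayed in place with the fingers open (spine bottom edge at about row 273, level). Retreating straight up, then checking.

```bash
python3 -m pendant '[[[0,0,-30,0,0,0,0.5],[0,0,-70,0,0,0,0.5],[0,-30,-120,0,0,0,0.5],[0,-80,-130,0,0,0,0.5],[0,-130,-130,0,0,0,0.5],[0,-180,-130,0,0,0,0.5],[0,-180,-130,0,0,0,0.5],[0,-180,-130,0,0,0,0.5]]]'
python3 - <<'E'
from h import *
im=viewer.capture("scene"); crop("scene",im,345,235,455,315,7,"k1.png")
im=viewer.capture("top"); crop("top",im,205,200,300,270,8,"k2.png")
plan([611,192.79,145],9.1)
E
```

```text
time: 17.45
tool_pos: [432.0, 164.2, 269.4]
orientation: [2.038, 2.389, 0.003]
ft_force: [0.4, 0.7, 1.0]
opening: 0.499
t 17.55 pos [432.43 164.23 268.61] F [ 0.37 -0.29  1.33] M [ 0.03   0.022 -0.009] open 0.5
cur tool axes yang 9.049 tilt [0.0003 0.    ]
shift [1.2000e-01 1.8081e+02 1.2366e+02] turn [ 0.02  0.   -0.05]
```

View pics/k1.png

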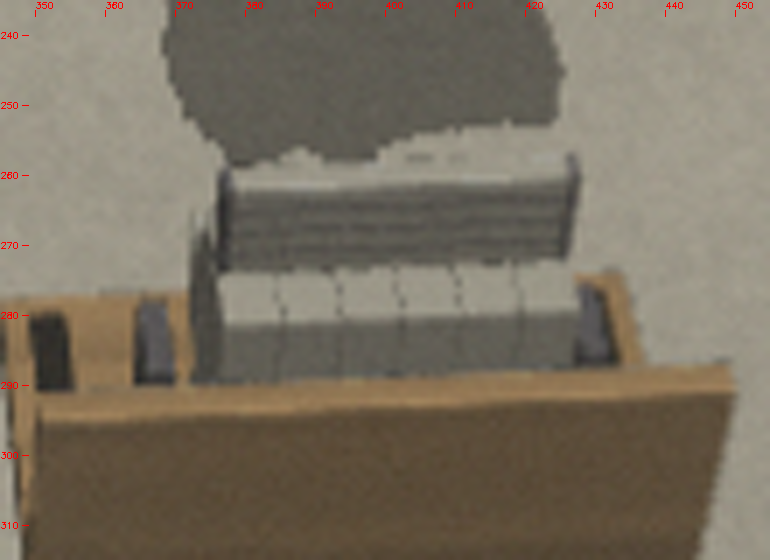

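View pics/k2.png

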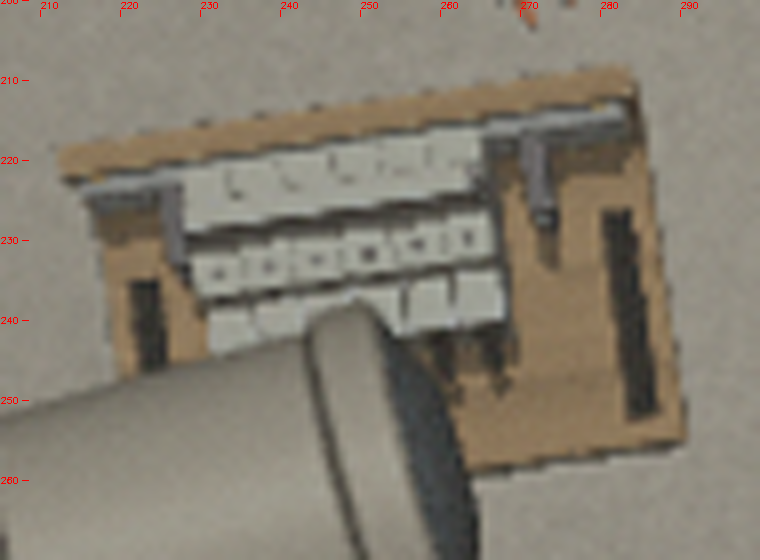

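Both views show the spine (scene: 376–426, rows 258–273) down on the breaker tops, parallel to the row, with no gap or teeth visible. The arm is clear, so I'm handing in.

Run:
```python
from cell import env
print(env.close_job()); print(env.observe()["time"])
```

```text
the job is handed in; nothing more can be done
None
the job is handed in; nothing more can be done
```

The six-tooth comb busbar is plugged into the breakers, let go and handed in, about 17.6 s into the 61 s allowed. No verdict was reported.

- **What I did:** I gripped the comb about 8.5 mm above its centre and lifted it out of the holder. I then lined its teeth up with the slots in the scene camera's picture and lowered it in small steps. When a 5 N sideways force built up part-way down, I moved the comb slightly toward −x and the force went away.
- **Fully home:** It stopped hard with the fingertips at z = 125.2 mm, where 125.3 mm was expected. The vertical force there rose to about 16 N, against the 45 N limit. I took most of that press off before opening the fingers.
- **Last checks:** After I backed the arm away, both cameras showed the spine flat and parallel on the breaker tops, with no gap and no teeth visible. The other things on the bench were not touched as far as I can tell, though I did not measure their positions again.
- **Disagreement:** The two cameras differed by 4 to 6 mm in x. I used the comb held in the gripper as the reference and went by relative positions instead.

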